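# Take the parts bin off its rail and hold it over the wiring board

### The job

Take the yellow bin with the carrying bar, the one with the black terminal strips in it: lift it up off the hanging rail, and hold it level and still over the middle of the wooden wiring board, about 10 cm above the board's face. Keep it level all the way so that the strips stay inside, and leave the two other bins hanging and everything else on the bench where it is. Do not put it down or let go at the end: finish while the gripper is still holding it there.

Things in the scene. Friction and masses are not known exactly. Their poses are not given: they have to be found in the camera images.
- bin: yellow hanging bin, widest of three, only one with a carrying bar; holds two strips, 0.28-0.43 kg in all. 110 x 100 x 75 mm (x, y, height), hung level with its floor 85 mm over the bench. Origin under the floor, z up; back wall's outer face at x = +55 mm, where a lip at rim height hooks loosely over the rail (edge 14 mm down behind it): raise 30 mm, then draw away along the bin's -x
- bin_bar (a point): centre of the carrying bar: straight flat bar 10 mm thick (bin x), 16 mm tall, 92 mm clear along the bin's y between two straps; at (6, 0, 120) mm in the bin's frame, 45 mm above the rim, about over the centre of mass. Pinch it from above across its 10 mm (fingers closing along the bin's x) with about 60 N. Same axes as the bin
- stand: fixed steel stand: base plate 130 x 240 x 12 mm, two posts, an upper rail (370 mm along its y, 6 mm thick, top edge 160 mm over the bench) and a lower rest rail. Three bins hang side by side on its -x side, 115 mm apart; their order varies. Origin on the bench under the rail
- rail_top (a point): middle of the upper rail's top edge, 160 mm above the bench; y runs along the rail, -x is the side on which the bins hang and to which they come away
- board: fixed wooden wiring board on the bench, 240 x 260 x 18 mm, with thin upright steel pins 45 mm tall near its edges and a black terminal strip 14 mm tall. Origin under its centre, z up. It lies to the left or right of the stand
- board_mid (a point): centre of the wiring board's upper face, 18 mm above the bench
- strip_a: black terminal strip lying in the bin, 16 x 56 x 15 mm, origin under its centre, 40 g
- strip_b: second black terminal strip lying in the bin, same size
- small_bin_a: smaller yellow hanging bin without a carrying bar, 90 x 78 x 55 mm (x, y, height), holding steel pins; hangs on the same rail with its rim 160 mm over the bench, leave alone. Origin under its floor, back wall at x = +55 mm
- small_bin_b: smaller yellow hanging bin without a carrying bar, 100 x 70 x 62 mm, holding brass pins; hangs on the same rail with its rim 160 mm over the bench, leave alone. Origin under its floor, back wall at x = +55 mm
- dish: white ceramic dish, 56 mm across, 22 mm tall, standing on the wiring board; leave alone. Origin under its centre
- pliers: crimping pliers with red grips, 120 mm long, 14 mm thick, lying on the wiring board; leave alone. Origin near the pivot, underside
- tape: roll of paper tape lying flat, 84 mm across, 19 mm tall; leave alone. Origin under its centre
- screwdriver: screwdriver lying on the bench, 170 mm long; leave alone. Along its x axis
- bottle: small bottle with a red cap, 44 mm across, 100 mm tall; leave alone. Origin under its centre
- mug: blue mug, 76 mm across, 88 mm tall; leave alone. Origin under its centre
Things that resemble listed ones, but are neither listed nor needed, are in the scene too. Leave any orange look-alike of the bin alone.

How it is judged (in metres and radians):
On the way:
1. the bin is lifted up off the rail, level and held by the gripper (z of bin in the frame of rail_top above -0.06 m and contact force between bin and stand below 0.1 N and contact force between bin and the fingers above 2 N and angle between bin's own z axis and vertical below 0.3 rad), for 0.1 s.
At the end, for the whole second after the job is handed in: the gripper holds the bin with its bar within 50 mm (horizontally) of the board's centre and its underside 70 to 140 mm above the board's face, tilted less than 7 degrees, moving slower than 30 mm/s and 0.2 rad/s, touching neither stand, board nor other bins, both strips still inside it (horizontal distance between bin_bar and board_mid below 0.05 m and z of bin in the frame of board_mid between 0.07 and 0.14 m and angle between bin's own z axis and vertical below 0.12 rad and linear speed of bin below 0.03 m/s and angular speed of bin below 0.2 rad/s and contact force between bin and the fingers above 2 N and contact force between bin and stand below 0.1 N and contact force between bin and board below 0.1 N and contact force between bin and small_bin_a below 0.1 N and contact force between bin and small_bin_b below 0.1 N and x of strip_a in the frame of bin between -0.055 and 0.055 m and y of strip_a in the frame of bin between -0.05 and 0.05 m and z of strip_a in the frame of bin between -0.005 and 0.07 m and x of strip_b in the frame of bin between -0.055 and 0.055 m and y of strip_b in the frame of bin between -0.05 and 0.05 m and z of strip_b in the frame of bin between -0.005 and 0.07 m); the arm keeps its last pose, push and grip.
It fails at once if the bin is tipped more than 29 degrees (angle between bin's own z axis and vertical above 0.5 rad).
It fails at once if another bin is knocked off or shifted by more than 30 mm (distance of any of small_bin_a, small_bin_b from where it was at the start of the episode above 0.03 m).
It fails at once if something else on the board or bench is shifted by more than 40 mm (distance of any of dish, pliers, tape, screwdriver, bottle, mug from where it was at the start of the episode above 0.04 m).
It also fails if it takes over 38 s, if anything falls off the work surface, if the arm or the gripper's body presses on something with over 40 N, if the wrist force passes 120 N, or if a joint passes its speed limit or range.

### The arm

A 6-joint arm with a two-finger parallel gripper is mounted at the origin on the work surface. World frame = base frame: x ahead of the robot, y to its left, z up, the work surface at z = 0. Lengths are in m, angles in degrees, forces in N, time in s.
With the tool pointing down it reaches from about 0.375 to 0.9 m from the base axis. Payload 3.1 kg.
Tool frame: the origin (TCP) lies between the finger pads; the fingertips stand 11 mm ahead of it and the grasp point (between the pads) lies 8 mm behind it; z points along the fingers, y is the line along which they close (so a half turn about z gives the same grasp; the last joint's range is limited). The gripper opens to 87 mm and grips with 3 to 60 N. Pads are 19 mm wide; open, the fingers measure 117 mm over their backs; the gripper's body (75 mm by 190 mm) begins 51 mm behind the grasp point.
Start: joints at [-84.368, 30.224, 82.088, -0, 67.689, -10.227], TCP at [0.171, -0.601, 0.234] pointing down, gripper open.
Joint ranges: [-176.69, 176.69], [-43.24, 126.21], [12.49, 139.97], [-82, 262], [0, 151.66], [-163.58, 163.58]. Speed limits (degrees/s): [159.86, 159.86, 180, 180, 180, 180].

### API

Orientations are given as a 3x3 rotation matrix whose columns are the frame's x, y, z axes.
In Python, from rig import bot, viewer, workorder, models gives the robot as it stands.
- The arm moves only by the shell command python3 -m jog 'ROWS'. ROWS is JSON, a list of rows, each a list of 7 numbers: the opening, from 0 (shut) to 1 (fully open), then the shift along the tool's x, y, z in m, then the turn, a rotation vector about the tool's x, y, z in degrees. In form: [[claw, x, y, z, ax, ay, az], ...]. A call has 1 to 20 rows; each row is the pose to reach, as a shift and turn from the pose commanded when the call began, along the tool's axes at that moment; what a row does not reach only later rows make up. A row lasts 1/8 s, in which the tool goes at most 62.5 mm and 10.7 degrees, less where a joint would pass 70% of its speed; a pose out of reach is approached as far as the arm can. A call with a gripper value outside its range is refused whole. The fingers move at their own pace and stop on an object; the grip force is fixed at half the most. Time passes only in rows, so rows that repeat a pose let the fingers close. It gives the time, the measured TCP pose, the force, the opening and the grip force at its end, in the units of the state.
- bot.read_state(): the state, without advancing time (a new reading comes with each control period).
- viewer.capture(name): name is "scene" or "top"; returns (picture, depth): 420x560x3 uint8, blue, green, red; 420x560 float32, m along the optical axis (not along the pixel's ray), 0 where there is no reading.
- viewer.camera_info(name): a dict with "fx", "fy", "cx", "cy" (pixels), "world_to_cam" (4x4, takes a point from world to camera coordinates). Camera axes: x right, y down, z forward; pixel columns grow to the right and rows downward; lengths in m; the calibration is good to about 2 mm. A picture is of the moment at which its call begins. camera_info takes no time and is no camera call.
- workorder.hand_in(): hands the job in; it is judged then, once.
Trained networks look in the newest picture that a camera, given by its name, has taken for a name from the list of things; names that differ only in an ending like _2 or _b are one class to them, and where a whole thing is asked for, a point or a joint stands for the part that bears it (a point fixed in the world has none). Each returns a list of dicts, best first, with "p" (0 to 1); they miss things now and then, are a little off and sometimes report something else, mostly with a low value. They report only what shows in the picture. A call takes as long as a camera call. They do not tell look-alikes from the thing itself.
- models.outline_of(camera, thing): "mask" (420x560 bool, what is visible of it).
- models.tip_of(camera, thing): "xyz" ([x, y, z] in m, in world coordinates, good to about 4 mm: a listed point, or the origin of a listed thing).
The state is a dict: "time_s": time; "joint_positions": joint angles; "qvel": joint speeds; "tau": joint torques, N m; "position": TCP position; "tcp_rot": TCP orientation; "force": force on the tool from outside, world axes, zero at the start; "moment": the same for the moment, N m; "opening": opening from 0.0 (shut) to 1.0 (fully open); "grasp_force": force on a finger pad.
Only numpy, scipy, OpenCV 4.12 (cv2) and the standard library are available. Lean on these libraries where they do the work, as an engineer would, in place of code of your own. Each camera call takes 0.05 s, during which the arm holds its last target. There are 200 camera calls.

## Working session

There is one attempt and no reset: what is moved stays moved. The work goes in short steps, Python scripts to look and compute and a shell command to move; the robot and the scene stay as the last step left them, time stands still between calls to the robot, and variables do not carry over. Pictures are saved under pics/ and viewed, at most 10 in all, crops included, and the job is handed in when it is done.

```bash
mkdir -p pics
cat > h.py <<'E'
import numpy as np, cv2
from rig import bot, viewer, workorder, models
def world(cam,d,u,v):
    i=viewer.camera_info(cam); z=d[int(v),int(u)]
    p=np.array([(u-i['cx'])*z/i['fx'],(v-i['cy'])*z/i['fy'],z,1])
    return (np.linalg.inv(i['world_to_cam'])@p)[:3]
def proj(cam,P):
    i=viewer.camera_info(cam); c=i['world_to_cam']@np.r_[P,1]
    return np.array([i['fx']*c[0]/c[2]+i['cx'],i['fy']*c[1]/c[2]+i['cy']])
E
python3 - <<'E'
from h import *
np.set_printoptions(precision=3,suppress=True)
s=bot.read_state(); print(s['time_s'],s['position'],s['tcp_rot'],s['opening'])
for c in ('scene','top'):
    im,d=viewer.capture(c); cv2.imwrite(f'pics/{c}0.png',im)
    for t in ('bin','bin_bar','rail_top','board_mid','small_bin_a','stand','dish','bottle','mug'):
        for r in models.tip_of(c,t)[:3]: print(c,t,round(r['p'],2),np.array(r['xyz']),proj(c,r['xyz']).round())
E
```

```text
0.0 [ 0.171 -0.6    0.233] [[ 0.962  0.273 -0.   ]
 [ 0.273 -0.962  0.002]
 [ 0.    -0.002 -1.   ]] 1.0044853549091934
scene bin 0.88 [ 0.248 -0.335 -0.002] [226. 161.]
scene bin 0.61 [ 0.493 -0.308  0.085] [193. 194.]
scene bin_bar 0.83 [ 0.256 -0.331  0.119] [223. 141.]
scene bin_bar 0.74 [ 0.497 -0.311  0.204] [187. 172.]
scene rail_top 0.74 [ 0.566 -0.204  0.161] [205. 207.]
scene rail_top 0.73 [0.523 0.348 0.022] [365. 290.]
scene board_mid 0.68 [0.566 0.26  0.015] [334. 290.]
scene board_mid 0.38 [ 0.47  -0.564  0.001] [143. 178.]
scene small_bin_a 0.88 [ 0.505 -0.199  0.107] [218. 204.]
scene small_bin_a 0.76 [ 0.524 -0.082  0.098] [246. 223.]
scene small_bin_a 0.54 [ 0.465 -0.296  0.09 ] [201. 188.]
scene stand 0.64 [ 0.564 -0.205  0.002] [210. 234.]
scene dish 0.54 [0.523 0.348 0.022] [365. 290.]
scene bottle 0.66 [ 0.47  -0.565  0.002] [142. 178.]
scene mug 0.58 [ 0.475  0.557 -0.004] [431. 310.]
top bin 0.89 [ 0.494 -0.312  0.085] [385. 181.]
top bin_bar 0.78 [ 0.502 -0.313  0.204] [393. 170.]
top rail_top 0.59 [ 0.566 -0.208  0.16 ] [355. 153.]
top rail_top 0.39 [0.523 0.345 0.018] [183. 179.]
top small_bin_a 0.67 [ 0.516 -0.082  0.098] [313. 174.]
top small_bin_a 0.65 [ 0.507 -0.199  0.106] [350. 176.]
top stand 0.59 [ 0.567 -0.204  0.001] [348. 165.]
top dish 0.65 [0.521 0.346 0.021] [183. 179.]
top dish 0.52 [ 0.523 -0.308  0.09 ] [384. 172.]
top bottle 0.73 [ 0.469 -0.56  -0.002] [455. 192.]
top mug 0.61 [ 0.476  0.556 -0.   ] [121. 194.]
top mug 0.17 [ 0.517 -0.08   0.1  ] [312. 174.]
```

Run:
```python
from h import *
a=cv2.imread('pics/top0.png');b=cv2.imread('pics/scene0.png')
cv2.imwrite('pics/top_l.png',cv2.resize(a,(784,588),interpolation=cv2.INTER_CUBIC))
cv2.imwrite('pics/crop.png',np.hstack([cv2.resize(b[110:260,130:280],(400,400),interpolation=3),cv2.resize(a[120:220,290:440],(400,267),interpolation=3)] if 0 else [cv2.resize(b[110:260,130:280],(400,400),interpolation=3),cv2.resize(a[100:220,300:420],(400,400),interpolation=3)]))
```

```text
(no output)
```

View pics/top_l.png

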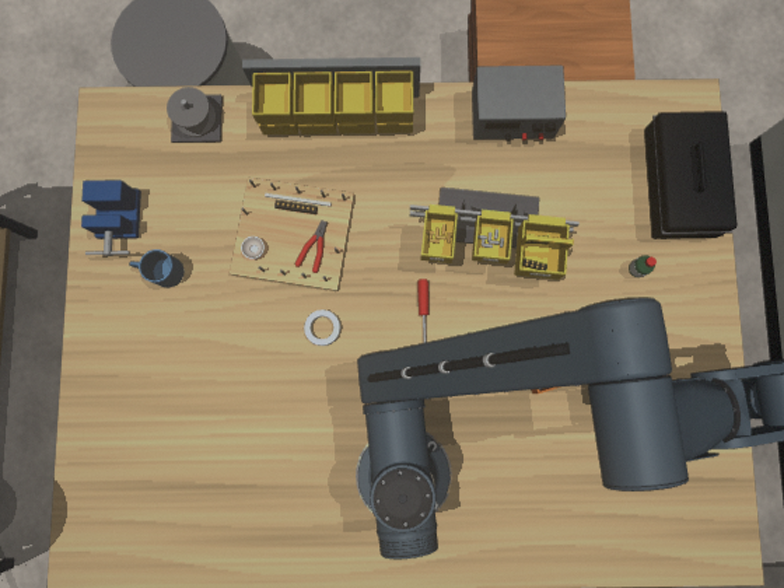

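View pics/scene0.png

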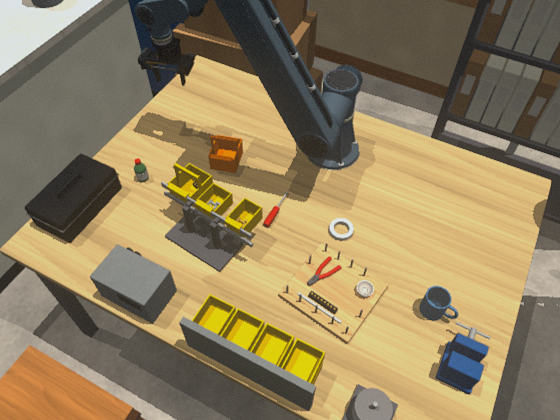

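View pics/crop.png

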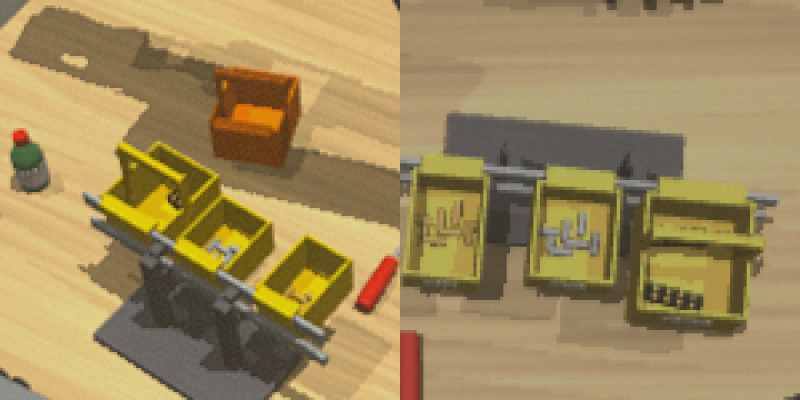

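Candidates: the orange look-alike at scene (226,155), standing on the bench, and the yellow barred bin with black strips at scene (190,180) / top (388,175). The yellow one is right: it hangs on the rail, is the widest of the three, and is the only one with a bar and strips. The board lies to its left, around top (209,167).

```bash
cat > m.py <<'E'
from h import *
np.set_printoptions(precision=4,suppress=True)
def cloud(c,d,mask=None):
    i=viewer.camera_info(c); v,u=np.nonzero((d>0) if mask is None else mask&(d>0)); z=d[v,u]
    P=np.c_[(u-i['cx'])*z/i['fx'],(v-i['cy'])*z/i['fy'],z,np.ones(len(z))]
    return (P@np.linalg.inv(i['world_to_cam']).T)[:,:3]
if __name__=='__main__':
  for c in ('scene','top'):
    im,d=viewer.capture(c); P=cloud(c,d)
    # bar: near bin, above rim
    B=P[(abs(P[:,0]-.5)<.05)&(abs(P[:,1]+.312)<.08)&(P[:,2]>.185)&(P[:,2]<.23)]
    m,e,_=*cv2.PCACompute(B[:,:2].astype(np.float32),mean=None),0
    t=(B[:,:2]-m)@e[0]; w=(B[:,:2]-m)@e[1]
    print(c,'bar n',len(B),'zmax',np.percentile(B[:,2],[50,95,100]),'mean',m,'mid',m[0]+e[0]*(t.max()+t.min())/2,'len',np.ptp(t),'wid',np.ptp(w),'yaw',np.degrees(np.arctan2(-e[0,0]*np.sign(e[0,1]),abs(e[0,1]))))
    # board
    Q=P[(abs(P[:,0]-.56)<.22)&(abs(P[:,1]-.26)<.22)&(P[:,2]>.012)&(P[:,2]<.024)]
    r=cv2.minAreaRect(Q[:,:2].astype(np.float32)); print(' board',len(Q),np.median(Q[:,2]),r)
    # rail: behind bins
    for t in('bin','small_bin_a'):
        for o in models.outline_of(c,t)[:4]:
            C=cloud(c,d,o['mask']); print(' ',t,round(o['p'],2),C.mean(0),np.percentile(C,2,0),np.percentile(C,98,0))
    for t in ('rail_top','board_mid','board','bin_bar'):
        for o in models.tip_of(c,t)[:2]: print('  ',t,round(o['p'],2),np.array(o['xyz']))
E
python3 m.py
```

```text
scene bar n 153 zmax [0.2097 0.2177 0.2198] mean [[ 0.5002 -0.3084]] mid [ 0.4997 -0.3128] len 0.1027890544808163 wid 0.015576551774823848 yaw -6.0014763
 board 4594 0.018737474105894103 ((0.5156257152557373, 0.2556934952735901), (0.4241367280483246, 0.3371469974517822), 80.7289810180664)
  bin 0.97 [ 0.4932 -0.3176  0.1453] [ 0.436  -0.3639  0.0863] [ 0.5613 -0.2577  0.2146]
  bin 0.91 [ 0.2517 -0.3304  0.0493] [ 0.1803 -0.3906 -0.0011] [ 0.3156 -0.2739  0.1301]
  small_bin_a 0.88 [ 0.5191 -0.0862  0.1353] [ 0.4727 -0.1197  0.0995] [ 0.5871 -0.0455  0.168 ]
  small_bin_a 0.63 [ 0.514  -0.2048  0.1391] [ 0.47   -0.2423  0.1065] [ 0.5737 -0.1599  0.1688]
   rail_top 0.71 [ 0.5628 -0.2045  0.157 ]
   board_mid 0.97 [0.5653 0.2615 0.0159]
   board 0.92 [0.567  0.2597 0.0043]
   bin_bar 0.76 [ 0.4981 -0.3137  0.2039]
   bin_bar 0.68 [ 0.2573 -0.3327  0.1155]
top bar n 162 zmax [0.2103 0.2159 0.2207] mean [[ 0.4991 -0.3086]] mid [ 0.4991 -0.3085] len 0.10062009618150328 wid 0.014758985863360264 yaw -7.0182166
 board 4351 0.017657043876357692 ((0.5437045097351074, 0.2622646987438202), (0.4456600844860077, 0.34738579392433167), 8.50831127166748)
  bin 0.9 [ 0.5018 -0.3116  0.1276] [ 0.437  -0.3589  0.0817] [ 0.5565 -0.2552  0.2136]
  bin 0.52 [ 0.1887 -0.3056  0.0782] [ 0.1836 -0.324   0.0038] [ 0.1927 -0.2472  0.3497]
  small_bin_a 0.87 [ 0.5344 -0.0831  0.1227] [ 0.4748 -0.1165  0.0948] [ 0.5857 -0.0465  0.1673]
  small_bin_a 0.76 [ 0.5275 -0.2011  0.1282] [ 0.4714 -0.2371  0.1026] [ 0.5727 -0.1595  0.1674]
   rail_top 0.95 [ 0.5654 -0.2046  0.1627]
   rail_top 0.24 [ 0.4713 -0.558  -0.0015]
   board_mid 0.83 [0.5646 0.2587 0.0156]
   board_mid 0.42 [ 0.5194 -0.0827  0.1001]
   board 0.55 [0.5653 0.2601 0.001 ]
   bin_bar 0.75 [ 0.4997 -0.3149  0.206 ]
```

The bar centre is at (0.499,-0.311,0.205) in both views, at the height given in the text. Its yaw is -6.5°, which agrees with the line of the small bins. The board centre is at (0.565,0.260,0.017). I'm moving above the bar now.

```bash
python3 -m jog '[[1,0,0,-0.03,0,0,0],[1,0.02,-0.01,-0.066,0,0,-4],[1,0.06,-0.03,-0.066,0,0,-11],[1,0.105,-0.05,-0.066,0,0,-19],[1,0.15,-0.072,-0.066,0,0,-27],[1,0.195,-0.094,-0.066,0,0,-35],[1,0.24,-0.115,-0.066,0,0,-43],[1,0.285,-0.137,-0.066,0,0,-51],[1,0.33,-0.158,-0.066,0,0,-58],[1,0.365,-0.175,-0.066,0,0,-64],[1,0.385,-0.185,-0.066,0,0,-67],[1,0.395,-0.189,-0.066,0,0,-67.7],[1,0.395,-0.189,-0.066,0,0,-67.7]]'
python3 - <<'E'
from h import *
np.set_printoptions(precision=4,suppress=True)
s=bot.read_state();p=np.array(s['position']);R=np.array(s['tcp_rot']);print(s['time_s'],p,R,s['force'])
for c in('scene','top'):
    im,d=viewer.capture(c)
    cv2.imwrite(f'pics/{c}1.png',im)
    for o in models.tip_of(c,'bin_bar')[:2]: print(c,o['p'],np.array(o['xyz']),'tool delta',R.T@(np.array(o['xyz'])-p))
print('nominal',R.T@(np.array([.499,-.311,.197])-p))
E
```

```text
time_s: 3.32
position: [0.4993, -0.3114, 0.2995]
tcp_rot: [[0.112, 0.994, -0.0], [0.994, -0.112, -0.0], [-0.0, -0.0, -1.0]]
force: [0.0, -0.6, -0.5]
opening: 0.996
grasp_force: 0.0
3.325 [ 0.4993 -0.3114  0.2995] [[ 0.1119  0.9937 -0.0002]
 [ 0.9937 -0.1119 -0.0003]
 [-0.0003 -0.0002 -1.    ]] [ 0.037  -0.6071 -0.5084]
scene 0.75 [ 0.5012 -0.314   0.2067] tool delta [-0.0024  0.0022  0.0928]
scene 0.71 [ 0.5048 -0.2025  0.1047] tool delta [ 0.1089 -0.0067  0.1948]
top 0.87 [ 0.2487 -0.3293  0.1186] tool delta [-0.0458 -0.247   0.181 ]
nominal [ 0.0004 -0.0003  0.1025]
```

```bash
python3 -m jog '[[1,0,0,0.02,0,0,0],[1,-0.001,0,0.045,0,0,0],[1,-0.001,0,0.07,0,0,0],[1,-0.001,0,0.088,0,0,0],[1,-0.001,0,0.098,0,0,0],[1,-0.001,0,0.102,0,0,0],[1,-0.001,0,0.102,0,0,0]]'
python3 - <<'E'
from h import *
im,d=viewer.capture('scene'); cv2.imwrite('pics/g.png',cv2.resize(im[90:240,110:310],(800,600),interpolation=3))
E
```

```text
time_s: 4.4
position: [0.4991, -0.3128, 0.1979]
tcp_rot: [[0.113, 0.994, 0.0], [0.994, -0.113, -0.0], [-0.0, 0.0, -1.0]]
force: [-0.1, -0.1, -0.7]
opening: 1.0
grasp_force: 0.0
```

View pics/g.png

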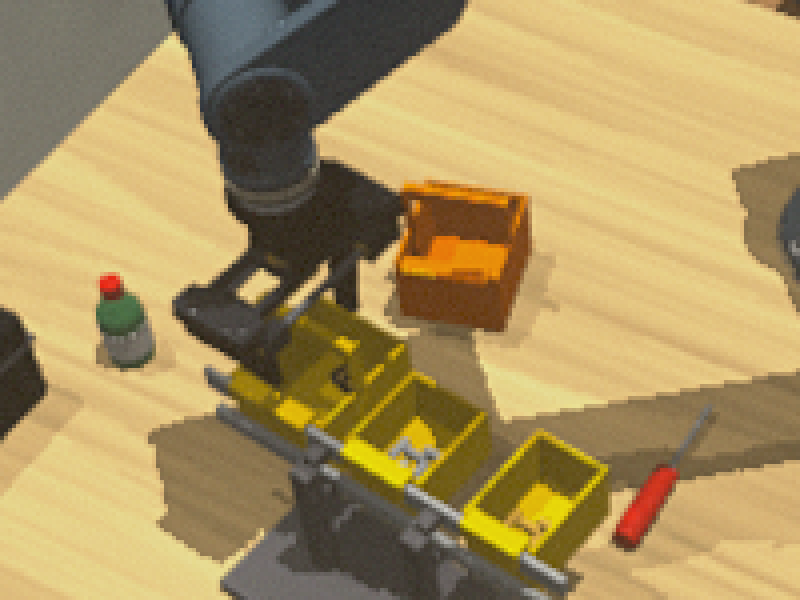

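The crop (scene 110–310, 90–240) shows the open gripper straddling the bar of the yellow bin, around scene (190,170). It touches nothing. Closing now.

```bash
python3 -m jog '[[0.5,0,0,0,0,0,0],[0.25,0,0,0,0,0,0],[0.1,0,0,0,0,0,0],[0,0,0,0,0,0,0],[0,0,0,0,0,0,0],[0,0,0,0,0,0,0],[0,0,0,0,0,0,0],[0,0,0,0,0,0,0],[0,0,0,0,0,0,0],[0,0,0,0,0,0,0]]'
```

```text
time_s: 5.7
position: [0.4986, -0.3123, 0.1975]
tcp_rot: [[0.112, 0.994, -0.001], [0.994, -0.112, 0.0], [0.0, -0.001, -1.0]]
force: [-1.7, -1.1, 0.8]
opening: 0.11
grasp_force: 30.0
```

```bash
python3 -m jog '[[0,0,0,-0.002,0,0,0],[0,0,0,-0.005,0,0,0],[0,0,0,-0.009,0,0,0],[0,0,0,-0.013,0,0,0],[0,0,0,-0.017,0,0,0],[0,0,0,-0.021,0,0,0],[0,0,0,-0.025,0,0,0],[0,0,0,-0.029,0,0,0],[0,0,0,-0.033,0,0,0],[0,0,0,-0.037,0,0,0],[0,0,0,-0.040,0,0,0],[0,0,0,-0.042,0,0,0],[0,0,0,-0.042,0,0,0],[0,0,0,-0.042,0,0,0]]'
python3 - <<'E'
from h import *
for c in('scene','top'):
    im,d=viewer.capture(c)
    for o in models.tip_of(c,'bin')[:3]+models.tip_of(c,'bin_bar')[:2]: print(c,round(o['p'],2),np.round(o['xyz'],3))
    if c=='scene': cv2.imwrite('pics/l.png',cv2.resize(im[90:240,110:310],(800,600),interpolation=3))
print(bot.read_state()['moment'])
E
```

```text
time_s: 7.45
position: [0.4989, -0.3123, 0.2394]
tcp_rot: [[0.112, 0.994, -0.0], [0.994, -0.112, 0.0], [0.0, -0.0, -1.0]]
force: [-0.2, -0.5, -3.6]
opening: 0.115
grasp_force: 30.0
scene 0.88 [ 0.497 -0.313  0.127]
scene 0.83 [ 0.246 -0.333 -0.005]
scene 0.93 [ 0.252 -0.334  0.12 ]
scene 0.75 [ 0.499 -0.313  0.247]
top 0.93 [ 0.246 -0.332 -0.   ]
top 0.79 [ 0.25  -0.332  0.116]
[-0.02946622 -0.12025712  0.00950237]
```

View pics/l.png

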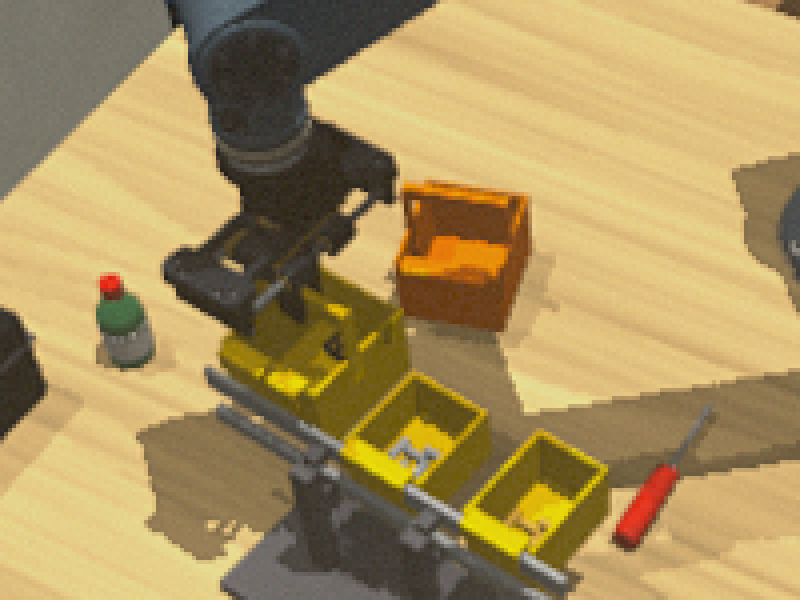

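The bin hangs clear of the rail and level, with a strip still visible in it at scene (193,177). The measured load is 3.6 N, or 0.37 kg. Next I draw it away along its -x and raise it.

```bash
python3 -m jog '[[0,0,-0.002,0,0,0,0],[0,0,-0.006,0,0,0,0],[0,0,-0.012,0,0,0,0],[0,0,-0.018,-0.001,0,0,0],[0,0,-0.025,-0.003,0,0,0],[0,0,-0.032,-0.007,0,0,0],[0,0,-0.039,-0.012,0,0,0],[0,0,-0.045,-0.019,0,0,0],[0,0,-0.049,-0.028,0,0,0],[0,0,-0.05,-0.038,0,0,0],[0,0,-0.05,-0.049,0,0,0],[0,0,-0.05,-0.06,0,0,0],[0,0,-0.05,-0.071,0,0,0],[0,0,-0.05,-0.081,0,0,0],[0,0,-0.05,-0.09,0,0,0],[0,0,-0.05,-0.097,0,0,0],[0,0,-0.05,-0.102,0,0,0],[0,0,-0.05,-0.105,0,0,0],[0,0,-0.05,-0.105,0,0,0]]'
```

```text
time_s: 10.12
position: [0.4494, -0.3068, 0.3446]
tcp_rot: [[0.112, 0.994, 0.0], [0.994, -0.112, -0.0], [-0.0, 0.0, -1.0]]
force: [0.1, 0.7, -3.8]
opening: 0.115
grasp_force: 30.0
```

```bash
python3 -m jog '[[0,0.004,0,0,0,0,0],[0,0.013,0.001,0,0,0,0],[0,0.028,0.002,0,0,0,0],[0,0.049,0.004,0,0,0,0],[0,0.075,0.007,0,0,0,0],[0,0.106,0.009,0,0,0,0],[0,0.142,0.013,0,0,0,0],[0,0.181,0.016,0,0,0,0],[0,0.223,0.020,0,0,0,0],[0,0.266,0.024,0,0,0,0],[0,0.310,0.028,0,0,0,0],[0,0.353,0.031,0,0,0,0],[0,0.395,0.035,0,0,0,0],[0,0.434,0.039,0,0,0,0],[0,0.470,0.042,0,0,0,0],[0,0.501,0.045,0,0,0,0],[0,0.527,0.047,0,0,0,0],[0,0.548,0.049,0,0,0,0],[0,0.563,0.050,0,0,0,0],[0,0.572,0.051,0,0,0,0]]'
```

```text
time_s: 12.62
position: [0.564, 0.2566, 0.3445]
tcp_rot: [[0.112, 0.994, -0.0], [0.994, -0.112, -0.0], [-0.0, -0.0, -1.0]]
force: [-1.3, -0.1, -3.5]
opening: 0.113
grasp_force: 30.0
```

```bash
python3 -m jog '[[0,0.003,0,0.001,0,0,0],[0,0.004,0,0.004,0,0,0],[0,0.004,0,0.009,0,0,0],[0,0.004,0,0.016,0,0,0],[0,0.004,0,0.024,0,0,0],[0,0.004,0,0.033,0,0,0],[0,0.004,0,0.043,0,0,0],[0,0.004,0,0.053,0,0,0],[0,0.004,0,0.063,0,0,0],[0,0.004,0,0.073,0,0,0],[0,0.004,0,0.082,0,0,0],[0,0.004,0,0.090,0,0,0],[0,0.004,0,0.097,0,0,0],[0,0.004,0,0.103,0,0,0],[0,0.004,0,0.107,0,0,0],[0,0.004,0,0.109,0,0,0],[0,0.004,0,0.110,0,0,0],[0,0.004,0,0.110,0,0,0],[0,0.004,0,0.110,0,0,0],[0,0.004,0,0.110,0,0,0]]'
python3 - <<'E'
from h import *
ims=[]
for c in('scene','top'):
    im,d=viewer.capture(c)
    for t in('bin','bin_bar','board_mid','strip_a'):
        for o in models.tip_of(c,t)[:3]: print(c,t,round(o['p'],2),np.round(o['xyz'],3))
    u,v=map(int,proj(c,[.565,.26,.15])); ims.append(cv2.resize(im[max(v-75,0):v+75,u-75:u+75],(400,400),interpolation=3))
cv2.imwrite('pics/end.png',np.hstack(ims)); s=bot.read_state(); print(s['moment'],max(abs(np.array(s['qvel']))))
E
```

```text
time_s: 15.12
position: [0.5647, 0.2599, 0.2347]
tcp_rot: [[0.112, 0.994, 0.0], [0.994, -0.112, 0.0], [0.0, 0.0, -1.0]]
force: [-0.0, -0.0, -4.1]
opening: 0.11
grasp_force: 30.0
scene bin 0.8 [0.56  0.264 0.123]
scene bin 0.56 [ 0.246 -0.334 -0.004]
scene bin_bar 0.91 [0.565 0.259 0.242]
scene bin_bar 0.8 [ 0.254 -0.335  0.118]
scene board_mid 0.96 [0.565 0.258 0.018]
scene strip_a 0.38 [ 0.524 -0.084  0.099]
top bin 0.84 [ 0.245 -0.334 -0.002]
top bin 0.58 [0.557 0.259 0.123]
top bin_bar 0.96 [0.564 0.258 0.242]
top bin_bar 0.56 [ 0.251 -0.331  0.114]
top board_mid 0.65 [0.568 0.259 0.017]
top board_mid 0.23 [0.555 0.194 0.023]
[-0.03629449 -0.0577815   0.00680476] 0.03916653790625233
```

View pics/end.png

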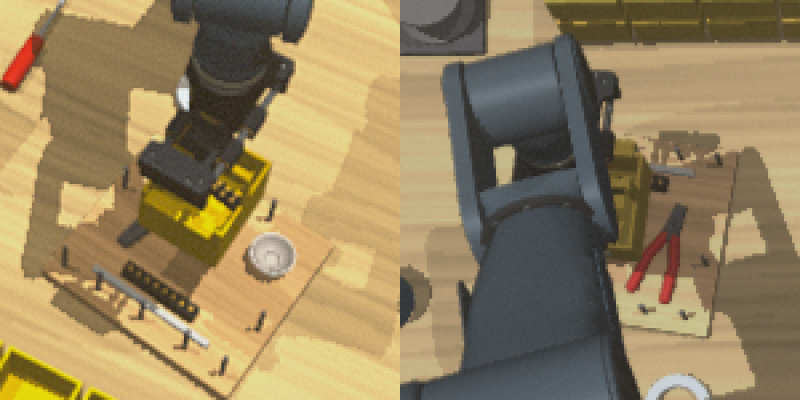

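The picture shows the bin level over the middle of the board, with the strips visible inside at about crop (228,190). The bar is at (0.565,0.259), the underside is 105 mm above the board's face, and the arm is still.

```bash
python3 -c "
from rig import workorder
print(workorder.hand_in())"
```

```text
the job is handed in; nothing more can be done
None
```

The job is handed in with the yellow barred bin, strips inside, held level and still about 105 mm above the middle of the wiring board; no verdict was returned.

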